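Push a resin offcut off the ledge into the scrap chute

TASK

Push the purple resin bar sideways across the white ledge until it lies flat against the orange sprung strip and the strip gives about 3 mm (never more than 6), let it ease back, then push the bar lengthwise along the strip, between the yellow cheeks and off the ledge, so that it slides down the chute into the grey tub. Push gently, never with more than 12 N on the bar or the strip and cheeks, and do not lift the bar. Leave the cups, the bottle and the jar where they are.

Things in the scene. Friction and masses are not known exactly. Their poses are not given: they have to be found in the camera images.
- stand: Fixed ledge of white board on plywood legs. Origin on the table under the ledge; x is the push-off direction (lengthwise), y is towards the guide, z up. Flat top at z = 150 mm, reaching from x = -130 to +100 mm and y = -180 to +150 mm. The grey tub is fixed on the table beyond the x = +100 edge.
- ledge_edge (a point): Point of the ledge's drop-off edge, on the top face (stand x = 100, y = 90, z = 150 mm), axes as the stand. It marks where the strip's face would be with the carriage in the middle of its slot; the real face is up to 18 mm to either side in y.
- guide: Aluminium tracks inlaid flush in the ledge; origin and axes as point ledge_edge. A dark steel carriage with red knobs is clamped on them, anywhere up to 18 mm either way in y of the middle: its setting is NOT measured, find it by touch or eye (it stays put during the work). It carries the orange strip, the yellow cheeks and the chute.
- strip_mid (a point): Where the middle of the orange strip's face would be with the carriage centred (true face up to 18 mm off in y). Strip 112 mm long in x, 22 mm high from 2 mm above the ledge, face looks to -y. Sprung in y: starts to give at 3 N, then 1.5 N more per mm, 10 mm of travel; returns to the same place when let go.
- mouth (a point): Chute mouth on the ledge's edge, midway between the cheeks with the carriage centred (moves with it). Yellow cheeks 30 mm high, 6 mm thick, from 13 mm before the edge to 32 mm past it; inner faces 3 mm behind the strip's face and 48 mm in front of it. The bar fits only lying along the strip, else it jams. Below, the clear-sided chute slopes 50 degrees into the tub.
- bar: Loose purple cured resin bar, 96 x 44 x 22 mm (x, y, z), 0.09 to 0.14 kg, glossy (slides easily, friction about 0.2), lying flat on the ledge, short of the strip and turned up to 0.25 rad from it. Origin at its centre; x along its length.
- tub_floor (a point): Centre of the inner floor of the grey open tub, inside 192 x 152 mm (x, y), walls 4 mm, rim 55 mm above the table; axes as the stand.
- mixing_cup: White cup, 60 mm across, 55 mm high, standing on the ledge on the side away from the guide. Origin under its base. Leave alone.
- bottle: White bottle, 60 mm across, 170 mm high, on the table beside the stand. Origin under its base. Leave alone.
- red_cup: Red cup, 80 mm across, 100 mm high, on the table beside the stand. Origin under its base. Leave alone.
- jar: Glass jar with blue cap, 64 mm across, 70 mm high, on the table beside the stand. Origin under its base. Leave alone.
Not all that is in view belongs to the job. Of the things like the bar, leave any that is black or red; of the rest the smaller one is meant.

How it is judged (in metres and radians):
On the way, in this order (a step that is already met when the one before it is completed fails the run):
1. the bar is pressed against the orange strip with at least 4.5 N for 0.2 s, lying along it within 0.06 rad, on the ledge (contact force between bar and guide above 4.5 N and angle between the x axis of bar and the x axis of guide, either way round below 0.06 rad and z of bar in the frame of stand above 0.155 m and x of bar in the frame of guide below -0.05 m), for 0.2 s.
2. the strip has eased back: the bar lies on the ledge, pressing on the strip with less than 2.5 N (contact force between bar and guide below 2.5 N and z of bar in the frame of stand above 0.155 m and x of bar in the frame of guide below -0.03 m), for 0.1 s.
3. the bar goes over the edge into the chute (z of bar in the frame of mouth below -0.02 m and x of bar in the frame of mouth between 0 and 0.13 m and y of bar in the frame of mouth between -0.03 and 0.03 m), for 0.02 s.
At the end, for the whole second after the job is handed in: The bar's centre is inside the tub's walls and less than 50 mm above its floor, at rest (under 20 mm/s) (x of bar in the frame of tub_floor between -0.096 and 0.096 m and y of bar in the frame of tub_floor between -0.076 and 0.076 m and z of bar in the frame of tub_floor below 0.05 m and linear speed of bar below 0.02 m/s); the robot touches nothing.
It fails at once if the bar presses on the strip or cheeks with more than 12.5 N before it goes over the edge (contact force between bar and guide above 12.5 N and x of bar in the frame of guide below -0.01 m).
It fails at once if the hand touches the guide, strip or chute with more than 12.5 N (contact force between the fingers and guide above 12.5 N).
It fails at once if the hand pushes the bar with more than 13 N (contact force between the fingers and bar above 13 N).
It fails at once if the bar is lifted more than 20 mm off the ledge (z of bar in the frame of stand above 0.181 m).
It fails at once if a cup, the bottle or the jar is moved more than 20 mm (distance of any of mixing_cup, bottle, red_cup, jar from where it was at the start of the episode above 0.02 m).
It also fails if it takes over 72 s, if anything falls off the work surface, if the arm or the gripper's body presses on something with over 40 N, if the wrist force passes 120 N, or if a joint passes its speed limit or range.

ROBOT

A 6-joint arm with a two-finger parallel gripper is mounted at the origin on the work surface. World frame = base frame: x ahead of the robot, y to its left, z up, the work surface at z = 0. Lengths are in mm, angles in rad, forces in N, time in s.
With the tool pointing down it reaches from about 350 to 875 mm from the base axis. Payload 4.2 kg.
Tool frame: the origin (TCP) lies at the very end of the fingers, on their centre line; the grasp point (between the pads) lies 19 mm behind it; z points along the fingers, y is the direction in which the jaws open and shut (so a half turn about z gives the same grasp; the last joint's range is limited). The gripper opens to 85 mm and grips with 20 to 120 N. Pads are 22 mm wide; open, the fingers measure 114 mm over their backs; the gripper's body (76 mm by 85 mm) begins 54 mm behind the grasp point. The pads swing forward as they close: fully open they stand 13 mm farther back than shut.
Start: joints at [-0.982, 0.385, 0.008, 0, -1.194, -0.259], TCP at [202.424, -591.29, 231.312] pointing down, gripper open.
Joint ranges: [-3.14, 3.14], [-1.21, 2.06], [-1.07, 1.41], [-3.16, 2.05], [-2.99, -0.16], [-3.1, 3.1]. Speed limits (rad/s): [2.79, 2.79, 3.14, 3.14, 3.14, 3.14].

INTERFACE

Orientations are given as a unit quaternion [x, y, z, w].
In Python, from bench import arm, optics, job gives the robot as it stands.
- The arm moves only by the tool send_rows, never from a script. Its argument "steps" is a list that holds one entry, the list of rows, each a list of 5 numbers: the shift along the tool's x, y, z in cm, then the turn about the tool's z in rad, then the opening, from 0 (shut) to 1 (fully open). A call has 1 to 10 rows; each row shifts and turns the pose as measured when the row begins, along the tool's axes as they then stand; what a row does not reach is not made up. A row lasts 1/12 s, in which the tool goes at most 41.7 mm and 7.16 degrees, less where a joint would pass 70% of its speed; a pose out of reach is approached as far as the arm can. A call with a gripper value outside its range is refused whole. The fingers move at their own pace and stop on an object; the grip force is fixed at half the most. Time passes only in rows, so rows that do not move let the fingers close. It gives the time, the measured TCP pose, the force and the opening at its end, in the units of the state.
- arm.read_state(): the state, without advancing time (a new reading comes with each control period).
- optics.get_image(name): name is "side" or "top"; returns (picture, depth): 384x512x3 uint8, blue, green, red; 384x512 float32, mm along the optical axis (not along the pixel's ray), 0 where there is no reading.
- optics.get_calibration(name): a dict with "K" (3x3 intrinsics, pixels), "rvec" (rotation vector, rad) and "tvec" (3), from world to camera coordinates, as OpenCV has them. Camera axes: x right, y down, z forward; pixel columns grow to the right and rows downward; lengths in mm; the calibration is good to about 2 mm. A picture is of the moment at which its call begins. get_calibration takes no time and is no camera call.
- job.job_done(): hands the job in, once; it reports no verdict.
The state is a dict: "clock": time; "joints": joint angles; "joint_vel": joint speeds; "joint_efforts": joint torques, N m; "position": TCP position; "ee_rot": TCP orientation; "contact_force": force on the tool from outside, world axes, zero at the start; "wrist_torque": the same for the moment, N m; "gripper_width": finger opening in mm.
Only numpy, scipy, OpenCV 4.12 (cv2) and the standard library are available. Lean on these libraries where they do the work, as an engineer would, in place of code of your own. Each camera call takes 0.05 s, during which the arm holds its last target. There are 200 camera calls.

## Working session

There is one attempt and no reset: what is moved stays moved. The work goes in short steps, Python scripts to look and compute and a tool call to move; the robot and the scene stay as the last step left them, time stands still between calls to the robot, and variables do not carry over. Pictures are saved under pics/ and viewed, about 8 in all and at most 12, crops included, and the job is handed in when it is done.

Besides the shell and the picture viewer there is one more tool, called after ">>>" by a JSON object that holds its "name" and its "arguments". send_rows: Moves the arm, as the interface text tells. Its arguments: {"type":"object","properties":{"steps":{"type":"array","items":{"type":"array","items":{"type":"array","items":{"type":"number"}}}}},"required":["steps"]}

```bash
ls; mkdir -p pics
cat > h.py <<'E'
import numpy as np, cv2
from bench import arm, optics, job
def cal(n):
    c=optics.get_calibration(n); K=np.array(c["K"],float); R=cv2.Rodrigues(np.array(c["rvec"],float))[0]; t=np.array(c["tvec"],float).ravel()
    return K,R,t
def plane(n,uv,z):
    K,R,t=cal(n); uv=np.atleast_2d(np.array(uv,float))
    d=(np.linalg.inv(K)@np.c_[uv,np.ones(len(uv))].T).T@R; c=-R.T@t
    return c+d*((z-c[2])/d[:,2])[:,None]
def proj(n,P):
    K,R,t=cal(n); q=(K@(R@np.atleast_2d(np.array(P,float)).T+t[:,None])).T; return q[:,:2]/q[:,2:]
def cloud(n,dep):
    K,R,t=cal(n); v,u=np.indices(dep.shape); p=(np.linalg.inv(K)@np.stack([u.ravel(),v.ravel(),np.ones(u.size)]))*dep.ravel()
    return ((p.T-t)@R).reshape(*dep.shape,3)
E
python3 - <<'E'
from h import *
for n in("side","top"):
    im,d=optics.get_image(n); cv2.imwrite(f"pics/{n}0.png",im); np.save(f"{n}0.npy",d)
    K,R,t=cal(n); print(n,K[0,0],-R.T@t,R[2])
s=arm.read_state(); print(s)
E
```

```text
pics
side 417.40759616447855 [1330.25737264  377.08767103  842.25568681] [-0.6714161  -0.3577418  -0.64901558]
top 382.7895441279172 [ 403.23240493   -9.42482662 1094.65428875] [ 0.18424868 -0.0261192  -0.98253255]
{'clock': 0.1, 'joints': array([-9.82391255e-01,  3.85443954e-01,  6.76622532e-03, -4.28479994e-04,
       -1.19398283e+00, -2.58616574e-01]), 'joint_vel': array([-1.86184916e-03, -1.79229347e-03,  1.75903297e-03,  9.81527415e-04,
        7.09002089e-05,  2.11646917e-03]), 'joint_efforts': array([-1.96108404e-04, -3.93319273e+01,  1.88929027e+01,  4.19797897e+00,
       -2.62897935e-03, -1.71318866e-07]), 'position': array([ 202.25999941, -590.8216337 ,  230.35494766]), 'ee_rot': array([-1.64069995e-01,  9.86448239e-01,  9.31601880e-04, -2.01522940e-04]), 'contact_force': array([-0.28892322, -0.23712213, -0.4991601 ]), 'wrist_torque': array([ 0.03814957,  0.02529694, -0.00049367]), 'gripper_width': 85.25076406685668}
```

View pics/side0.png

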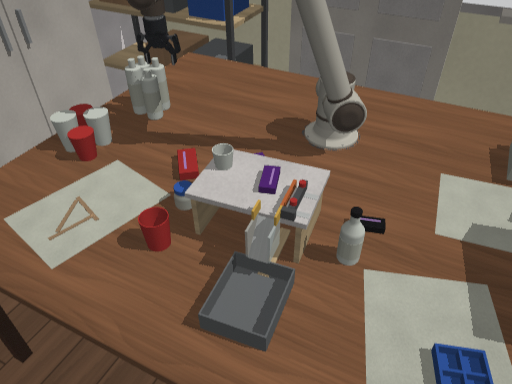

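View pics/top0.png

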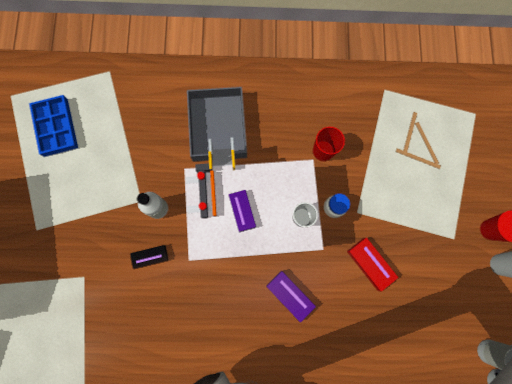

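Candidates: the purple bar on the ledge at top (242,210), the larger purple one on the table at (290,295), red at (372,264) and black at (149,257). I choose the ledge one, as the smaller purple. Strip is at about (212,192), cheeks at (210,155) and (233,153), tub at (217,122), cup at (305,214).

Run:
```python
from h import *
im=cv2.imread("pics/top0.png"); d=np.load("top0.npy"); P=cloud("top",d)
hsv=cv2.cvtColor(im,cv2.COLOR_BGR2HSV)
def blobs(name,lo,hi,z,amin=15):
    m=cv2.inRange(hsv,lo,hi)
    for c in cv2.findContours(m,cv2.RETR_EXTERNAL,cv2.CHAIN_APPROX_NONE)[0]:
        if cv2.contourArea(c)<amin: continue
        zz=P[c[:,0,1],c[:,0,0],2]; q=plane("top",c[:,0],z).astype(np.float32)[:,:2]
        r=cv2.minAreaRect(q); print(name,c[:,0].mean(0).round(),np.round(r[0],1),np.round(r[1],1),round(r[2],1),"z",np.round(np.median(zz),1))
        print("   corners",cv2.boxPoints(r).round(1).tolist())
blobs("purple",(125,80,40),(160,255,255),172,100)
blobs("orange",(6,150,120),(16,255,255),174)
blobs("yellow",(18,130,120),(35,255,255),180)
# ledge: height mask
z=P[:,:,2]; m=((abs(z-150)<8)).astype(np.uint8); m[:150]=0
n,l,s,_=cv2.connectedComponentsWithStats(m); k=1+s[1:,4].argmax(); ys,xs=np.where(l==k)
r=cv2.minAreaRect(P[ys,xs,:2].astype(np.float32)); print("ledge",r,cv2.boxPoints(r),np.median(z[ys,xs]))
for u,v in((242,212),(290,298),(305,205),(217,122)): print((u,v),P[v,u].round(1))
cv2.imwrite("pics/crop.png",cv2.resize(im[130:270,160:350],None,fx=4,fy=4,interpolation=cv2.INTER_CUBIC))
```

```text
Traceback (most recent call last):
cv2.error: OpenCV(4.12.0) /io/opencv/modules/imgproc/src/convhull.cpp:143: error: (-215:Assertion failed) total >= 0 && (depth == CV_32F || depth == CV_32S) in function 'convexHull'
```

```bash
cat > m.py <<'E'
from h import *
def blobs(im,d,specs):
    P=cloud("top",d); hsv=cv2.cvtColor(im,cv2.COLOR_BGR2HSV)
    for name,lo,hi,z,amin in specs:
        m=cv2.inRange(hsv,lo,hi)
        for c in cv2.findContours(m,cv2.RETR_EXTERNAL,cv2.CHAIN_APPROX_NONE)[0]:
            if cv2.contourArea(c)<amin or not(140<c[:,0,1].mean()<310): continue
            zz=P[c[:,0,1],c[:,0,0],2]; q=np.ascontiguousarray(plane("top",c[:,0],z)[:,:2],dtype=np.float32)
            r=cv2.minAreaRect(q); print(name,c[:,0].mean(0).round(),np.round(r[0],1),np.round(r[1],1),round(r[2],1),"z",np.round(np.median(zz),1), "corners",cv2.boxPoints(r).round(1).tolist())
SP=[("purple",(125,80,40),(160,255,255),172,100),("orange",(6,150,120),(16,255,255),174,15),("yellow",(18,130,120),(35,255,255),180,15)]
E
python3 - <<'E'
from m import *
im=cv2.imread("pics/top0.png"); d=np.load("top0.npy"); P=cloud("top",d)
blobs(im,d,SP)
z=P[:,:,2]; m=((abs(z-150)<8)).astype(np.uint8); m[:150]=0
n,l,s,_=cv2.connectedComponentsWithStats(m); k=1+s[1:,4].argmax(); ys,xs=np.where(l==k)
r=cv2.minAreaRect(np.ascontiguousarray(P[ys,xs,:2],dtype=np.float32)); print("ledge",r,cv2.boxPoints(r).round(1).tolist(),np.median(z[ys,xs]))
for u,v in((242,212),(290,298),(305,205),(217,122)): print((u,v),P[v,u].round(1))
cv2.imwrite("pics/crop.png",cv2.resize(im[130:270,160:350],None,fx=4,fy=4,interpolation=cv2.INTER_CUBIC))
E
```

```text
purple [291. 296.] [ 335.  -116.9] [113.9  52.4] 44.9 z 27.1 corners [[276.1000061035156, -138.5], [313.1000061035156, -175.60000610351562], [393.79998779296875, -95.30000305175781], [356.8999938964844, -58.099998474121094]]
purple [242. 210.] [536.3   2. ] [95.4 43. ] 16.8 z 169.9 corners [[484.3999938964844, 8.800000190734863], [496.8999938964844, -32.400001525878906], [588.2000122070312, -4.800000190734863], [575.7000122070312, 36.400001525878906]]
orange [507. 282.] [ 376.4 -637.3] [45.2 23.1] 33.7 z -2.2 corners [[351.20001220703125, -640.2000122070312], [364.0, -659.5], [401.6000061035156, -634.4000244140625], [388.79998779296875, -615.2000122070312]]
orange [213. 193.] [578.6  73.8] [112.4   8.7] 5.4 z 171.4 corners [[522.2000122070312, 72.80000305175781], [523.0999755859375, 64.19999694824219], [635.0, 74.69999694824219], [634.2000122070312, 83.4000015258789]]
orange [255. 168.] [597.7 -34.9] [1368.1  909.8] 89.9 z -2.4 corners [[142.10000610351562, -718.5], [1051.9000244140625, -719.4000244140625], [1053.199951171875, 648.7000122070312], [143.39999389648438, 649.5999755859375]]
yellow [210. 160.] [659.6  84.3] [43.5  7.4] 2.2 z 174.6 corners [[637.7000122070312, 87.0999984741211], [638.0, 79.80000305175781], [681.5, 81.4000015258789], [681.2000122070312, 88.80000305175781]]
yellow [233. 159.] [662.4  26.9] [46.3  8.6] 7.0 z 176.6 corners [[638.9000244140625, 28.399999618530273], [639.9000244140625, 19.799999237060547], [685.9000244140625, 25.399999618530273], [684.9000244140625, 34.0]]
ledge ((547.476806640625, -22.960281372070312), (236.33432006835938, 330.9488830566406), 5.477338790893555) [[414.1000061035156, 130.5], [445.6000061035156, -199.0], [680.9000244140625, -176.39999389648438], [649.2999877929688, 153.0]] 148.39659140369827
(242, 212) [531.8   1.5 170.9]
(290, 298) [ 319.5 -131.6   28.7]
(305, 205) [ 548.6 -149.2  192. ]
(217, 122) [ 403.2   -9.4 1094.7]
```

View pics/crop.png

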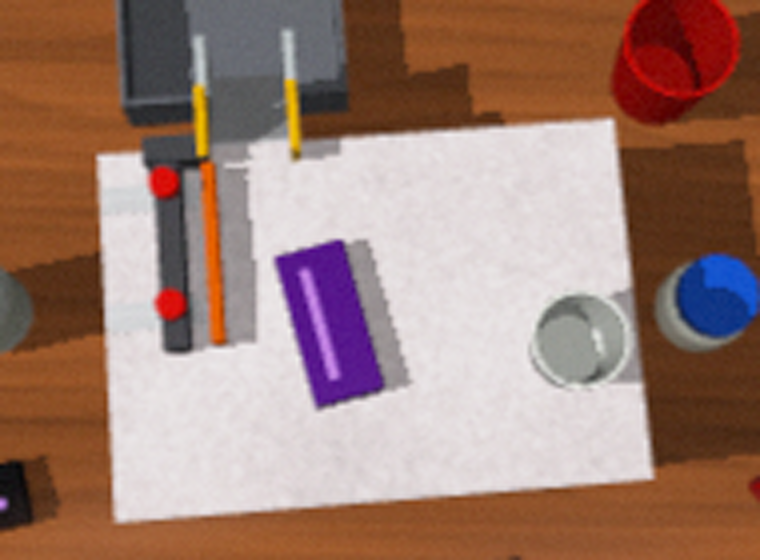

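The picture shows the bar clear of the strip on the ledge and measuring 95×43 mm, so the choice is confirmed. The stand is yawed about 5.4°, the bar about 0.2 rad relative to it, and the strip face is at stand y ≈ 74. First I turn the jaws along the stand x so both fingertips push the long side.

```bash
cat > g.py <<'E'
# usage: python3 g.py sx sy z yawdeg(stand-relative, tool y axis)  -> needed move in tool axes
import sys
from h import *
from scipy.spatial.transform import Rotation as Ro
a=np.deg2rad(5.4); O=np.array([561.0,-6.6]); S=np.array([[np.cos(a),-np.sin(a)],[np.sin(a),np.cos(a)]])
s=arm.read_state(); p=s["position"]; R=Ro.from_quat(s["ee_rot"]).as_matrix()
yw=np.arctan2(R[1,1],R[0,1]); q=S.T@(p[:2]-O); f=s["contact_force"]
print("t",round(s["clock"],2),"stand",q.round(1),"z",p[2].round(1),"yaw rel",round(np.rad2deg(yw-a),2),"F stand",(S.T@f[:2]).round(2),f[2].round(2),"w",round(s["gripper_width"],1),"j",s["joints"].round(2))
if len(sys.argv)>4:
    sx,sy,z,y=map(float,sys.argv[1:5]); t=O+S@[sx,sy]; d=R.T@(np.r_[t,z]-p)/10
    tu=-((np.deg2rad(y)+a-yw+np.pi)%(2*np.pi)-np.pi); print("tool move cm",d.round(2),"turn",round(tu,3))
E
echo ok
```

```text
ok
```

>>> {"name": "send_rows", "arguments": {"steps": [[[0,0,-0.4,-0.122,0.6],[0,0,-0.4,-0.122,0.6],[0,0,-0.4,-0.122,0.6],[0,0,-0.4,-0.122,0.6],[0,0,-0.4,-0.122,0.6],[0,0,-0.4,-0.122,0.6],[0,0,-0.4,-0.122,0.6],[0,0,-0.4,-0.122,0.6],[0,0,-0.4,-0.122,0.6],[0,0,-0.4,-0.122,0.6]]]}}

```text
clock: 0.93
position: [201.0, -587.3, 263.7]
ee_rot: [0.711, -0.703, -0.009, -0.004]
contact_force: [-0.0, 0.6, 0.3]
gripper_width: 51.1
```

```bash
python3 g.py -21 -52 260 180
```

```text
t 0.93 stand [-413.  -544.2] z 263.7 yaw rel -184.8 F stand [0.04 0.59] 0.34 w 51.1 j [-0.98  0.37  0.07 -0.   -1.29  0.99]
tool move cm [-52.32 -34.95   1.04] turn -0.084
```

>>> {"name": "send_rows", "arguments": {"steps": [[[0,0,0,-0.084,0.6],[-3,-2.4,0,0,0.6],[-3,-2.4,0,0,0.6],[-3,-2.4,0,0,0.6],[-3,-2.4,0,0,0.6],[-3,-2.4,0,0,0.6],[-3,-2.4,0,0,0.6],[-3,-2.4,0,0,0.6],[-3,-2.4,0,0,0.6],[-3,-2.4,0,0,0.6]]]}}

```text
clock: 1.77
position: [390.5, -289.3, 261.3]
ee_rot: [0.738, -0.675, -0.013, -0.004]
contact_force: [1.4, -0.6, 0.4]
gripper_width: 51.6
```

```bash
python3 g.py -21 -52 260 180
```

```text
t 1.77 stand [-196.4 -265.4] z 261.3 yaw rel -180.32 F stand [ 1.36 -0.72] 0.36 w 51.6 j [-0.31  0.14 -0.25 -0.02 -1.21  0.41]
tool move cm [-21.43 -17.42   0.48] turn -0.006
```

>>> {"name": "send_rows", "arguments": {"steps": [[[-2.7,-2.2,0,0,0.6],[-2.7,-2.2,0,0,0.6],[-2.7,-2.2,0,0,0.6],[-2.7,-2.2,0,0,0.6],[-2.7,-2.2,0,0,0.6],[-2.7,-2.2,0,0,0.6],[-2.7,-2.2,0,0,0.6],[-2.7,-2.2,0,0,0.6],[0,0,0,0,0.6]]]}}

```text
clock: 2.52
position: [552.0, -39.0, 262.2]
ee_rot: [0.74, -0.672, -0.016, -0.004]
contact_force: [0.9, -0.5, 1.1]
gripper_width: 51.3
```

```bash
python3 g.py -21 -52 180 180
```

```text
t 2.52 stand [-12.  -31.4] z 262.2 yaw rel -179.91 F stand [ 0.9  -0.54] 1.11 w 51.3 j [ 0.21  0.25 -0.09 -0.03 -1.24 -0.1 ]
tool move cm [2.29 0.78 8.17] turn 0.002
```

>>> {"name": "send_rows", "arguments": {"steps": [[[0.6,0.2,1.3,0,0.6],[0.6,0.2,1.3,0,0.6],[0.6,0.2,1.3,0,0.6],[0.5,0.2,1.3,0,0.6],[0,0,1.3,0,0.6],[0,0,1.3,0,0.6],[0,0,0.3,0,0.6],[0,0,0,0,0.6]]]}}

```text
clock: 3.18
position: [543.6, -58.4, 174.0]
ee_rot: [0.742, -0.67, -0.018, -0.002]
contact_force: [-0.2, -0.3, -0.1]
gripper_width: 51.2
```

```bash
python3 g.py -21 -52 155 180
python3 - <<'E'
from h import *
im,d=optics.get_image("side"); cv2.imwrite("pics/s1.png",cv2.resize(im[130:290,170:370],None,fx=4,fy=4*.93,interpolation=cv2.INTER_CUBIC))
E
```

```text
t 3.18 stand [-22.2 -49.9] z 174.0 yaw rel -179.59 F stand [-0.21 -0.3 ] -0.08 w 51.2 j [ 0.17  0.32 -0.24 -0.04 -1.04 -0.05]
tool move cm [ 0.26 -0.16  1.89] turn 0.007
```

View pics/s1.png

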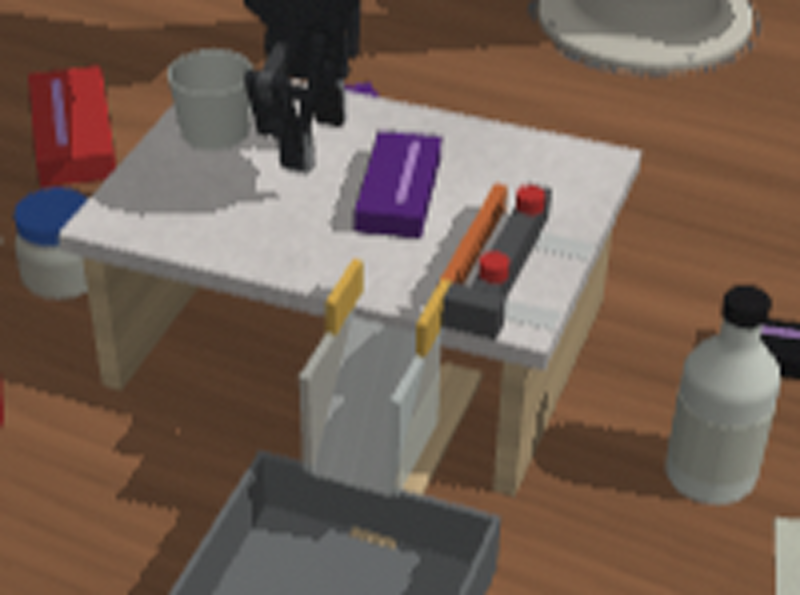

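The side view shows the fingers (about (295,150)) between the cup and the bar, jaws along the bar's length, with nothing else near. I descend to just above the ledge.

>>> {"name": "send_rows", "arguments": {"steps": [[[0,0,0.5,0,0.6],[0,0,0.5,0,0.6],[0,0,0.4,0,0.6],[0,0,0.3,0,0.6],[0,0,0.2,0,0.6],[0,0,0,0,0.6]]]}}

```text
clock: 3.73
position: [544.9, -57.7, 156.2]
ee_rot: [0.742, -0.67, -0.016, -0.004]
contact_force: [-0.2, 0.2, -0.5]
gripper_width: 51.4
```

```bash
python3 g.py -21 0 154 180
```

```text
t 3.73 stand [-20.9 -49.3] z 156.2 yaw rel -179.56 F stand [-0.16  0.23] -0.53 w 51.4 j [ 0.17  0.33 -0.26 -0.04 -0.99 -0.05]
tool move cm [-4.92 -0.03  0.37] turn 0.008
```

>>> {"name": "send_rows", "arguments": {"steps": [[[-0.4,0,0.05,0.008,0.6],[-0.4,0,0.02,0,0.6],[-0.4,0,0.02,0,0.6],[-0.4,0,0.02,0,0.6],[-0.4,0,0.02,0,0.6],[-0.4,0,0.02,0,0.6],[-0.4,0,0.02,0,0.6],[-0.4,0,0.02,0,0.6],[-0.4,0,0.02,0,0.6],[-0.4,0,0.02,0,0.6]]]}}

```text
clock: 4.57
position: [541.3, -13.7, 156.0]
ee_rot: [0.739, -0.673, -0.015, -0.004]
contact_force: [-0.5, 0.5, -0.7]
gripper_width: 51.6
```

```bash
python3 g.py -21 15 154 180
```

```text
t 4.57 stand [-20.3  -5.2] z 156.0 yaw rel -180.05 F stand [-0.44  0.52] -0.74 w 51.6 j [ 0.26  0.32 -0.28 -0.04 -0.98 -0.14]
tool move cm [-2.01  0.07  0.26] turn -0.001
```

>>> {"name": "send_rows", "arguments": {"steps": [[[-0.3,0,0.02,0,0.6],[-0.3,0,0.02,0,0.6],[-0.3,0,0.02,0,0.6],[-0.3,0,0.02,0,0.6],[0,0,0,0,0.6]]]}}

```text
clock: 4.98
position: [540.0, 0.4, 155.6]
ee_rot: [0.739, -0.673, -0.015, -0.004]
contact_force: [-0.5, 0.7, 0.2]
gripper_width: 51.2
```

```bash
python3 g.py -21 19 154 180;python3 - <<'E'
from m import *
im,d=optics.get_image("top"); blobs(im,d,SP[:2])
cv2.imwrite("pics/t2.png",cv2.resize(im[130:270,160:350],None,fx=4,fy=4,interpolation=cv2.INTER_CUBIC))
E
```

```text
t 4.98 stand [-20.2   8.9] z 155.6 yaw rel -180.0 F stand [-0.47  0.7 ] 0.21 w 51.2 j [ 0.28  0.32 -0.28 -0.04 -0.98 -0.17]
tool move cm [-1.    0.08  0.19] turn -0.0
purple [291. 296.] [ 335.  -116.9] [113.9  52.3] 44.8 z 27.2 corners [[276.20001220703125, -138.5], [313.1000061035156, -175.60000610351562], [393.8999938964844, -95.30000305175781], [357.0, -58.20000076293945]]
purple [229. 222.] [510.6  30.8] [46.5 43.3] 7.5 z 170.9 corners [[484.79998779296875, 49.29999923706055], [490.3999938964844, 6.300000190734863], [536.5, 12.399999618530273], [530.7999877929688, 55.29999923706055]]
orange [265. 299.] [301.3 -90.7] [518.9 345.1] 83.8 z -1.6 corners [[101.5999984741211, -329.8999938964844], [444.70001220703125, -367.29998779296875], [501.0, 148.5], [157.89999389648438, 186.0]]
orange [ 97. 295.] [328.9 331.3] [389.3 172.6] 10.2 z -1.2 corners [[122.0999984741211, 381.8999938964844], [152.5, 212.10000610351562], [535.7000122070312, 280.70001220703125], [505.29998779296875, 450.6000061035156]]
orange [303. 158.] [599.6 -34.9] [1368.1  905.7] 89.9 z -2.5 corners [[146.10000610351562, -718.5], [1051.699951171875, -719.4000244140625], [1053.0999755859375, 648.7000122070312], [147.39999389648438, 649.5999755859375]]
```

View pics/t2.png

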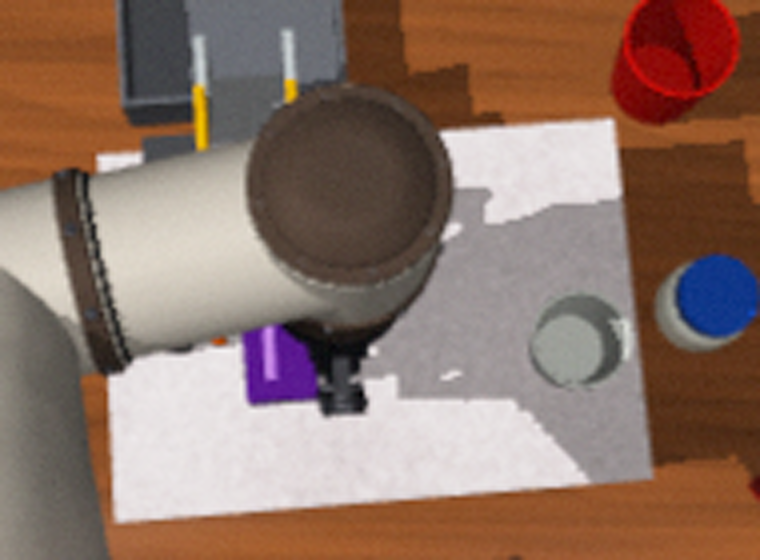

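Only the bar's rear part is visible (at about (283,365) in the crop). It is now nearly along the strip (7.5° vs 5.4°) with its centre at stand y ≈ 41, so about 11 mm remains. I continue slowly, watching the force.

>>> {"name": "send_rows", "arguments": {"steps": [[[-0.2,0,0.02,0,0.6],[-0.2,0,0.02,0,0.6],[-0.2,0,0.02,0,0.6],[-0.2,0,0.02,0,0.6],[0,0,0,0,0.6]]]}}

```text
clock: 5.45
position: [539.2, 8.6, 154.9]
ee_rot: [0.739, -0.673, -0.015, -0.004]
contact_force: [0.7, -0.4, 0.1]
gripper_width: 51.0
```

```bash
python3 g.py -21 19 154 180
```

```text
t 5.45 stand [-20.2  17.1] z 154.9 yaw rel -180.05 F stand [ 0.68 -0.42] 0.05 w 51.0 j [ 0.3   0.32 -0.29 -0.04 -0.97 -0.18]
tool move cm [-0.18  0.07  0.1 ] turn -0.001
```

>>> {"name": "send_rows", "arguments": {"steps": [[[-0.1,0,0.01,0,0.6],[0,0,0,0,0.6]]]}}

```text
clock: 5.62
position: [539.1, 9.7, 154.8]
ee_rot: [0.739, -0.673, -0.015, -0.004]
contact_force: [0.2, -1.1, 0.1]
gripper_width: 51.1
```

```bash
python3 g.py
```

```text
t 5.62 stand [-20.3  18.3] z 154.8 yaw rel -180.04 F stand [ 0.13 -1.07] 0.11 w 51.1 j [ 0.3   0.32 -0.29 -0.04 -0.97 -0.19]
```

>>> {"name": "send_rows", "arguments": {"steps": [[[-0.1,0,0,0,0.6],[0,0,0,0,0.6]]]}}

```text
clock: 5.78
position: [539.0, 10.8, 154.8]
ee_rot: [0.739, -0.673, -0.015, -0.004]
contact_force: [-0.5, 0.0, 0.2]
gripper_width: 51.4
```

>>> {"name": "send_rows", "arguments": {"steps": [[[-0.1,0,0,0,0.6],[0,0,0,0,0.6]]]}}

```text
clock: 5.95
position: [538.9, 11.2, 154.8]
ee_rot: [0.739, -0.673, -0.015, -0.004]
contact_force: [1.1, -0.7, -0.1]
gripper_width: 51.4
```

>>> {"name": "send_rows", "arguments": {"steps": [[[-0.1,0,0,0,0.6],[0,0,0,0,0.6]]]}}

```text
clock: 6.12
position: [538.8, 11.3, 154.8]
ee_rot: [0.739, -0.673, -0.015, -0.003]
contact_force: [0.7, -1.0, -1.3]
gripper_width: 51.3
```

```bash
python3 g.py
```

```text
t 6.12 stand [-20.4  19.9] z 154.8 yaw rel -180.06 F stand [ 0.65 -1.02] -1.26 w 51.3 j [ 0.31  0.32 -0.29 -0.03 -0.97 -0.19]
```

The bar has touched the strip: motion stalls at TCP y ≈ 20, as predicted. Zero rows relax the push, so I press with non-zero rows and read the force.

>>> {"name": "send_rows", "arguments": {"steps": [[[-0.2,0,0,0,0.6]]]}}

```text
clock: 6.2
position: [538.7, 12.6, 154.9]
ee_rot: [0.739, -0.674, -0.014, -0.003]
contact_force: [1.8, -5.7, -0.7]
gripper_width: 51.3
```

>>> {"name": "send_rows", "arguments": {"steps": [[[-0.2,0,0,0,0.6]]]}}

```text
clock: 6.28
position: [538.6, 13.8, 155.0]
ee_rot: [0.739, -0.674, -0.014, -0.002]
contact_force: [2.1, -6.8, -1.3]
gripper_width: 51.3
```

>>> {"name": "send_rows", "arguments": {"steps": [[[-0.2,0,0,0,0.6]]]}}

```text
clock: 6.37
position: [538.4, 14.8, 155.1]
ee_rot: [0.739, -0.674, -0.013, -0.001]
contact_force: [1.5, -7.6, -2.0]
gripper_width: 51.0
```

```bash
python3 g.py
```

```text
t 6.37 stand [-20.5  23.5] z 155.1 yaw rel -180.1 F stand [ 0.82 -7.73] -2.02 w 51.0 j [ 0.31  0.32 -0.29 -0.03 -0.97 -0.21]
```

>>> {"name": "send_rows", "arguments": {"steps": [[[-0.1,0,0,0,0.6]]]}}

```text
clock: 6.45
position: [538.4, 14.7, 155.1]
ee_rot: [0.739, -0.674, -0.013, -0.001]
contact_force: [2.1, -7.5, -1.1]
gripper_width: 51.5
```

>>> {"name": "send_rows", "arguments": {"steps": [[[-0.12,0,0,0,0.6]]]}}

```text
clock: 6.53
position: [538.4, 14.7, 155.2]
ee_rot: [0.739, -0.674, -0.012, 0.0]
contact_force: [1.4, -7.8, -1.7]
gripper_width: 51.5
```

>>> {"name": "send_rows", "arguments": {"steps": [[[-0.12,0,0,0,0.6]]]}}

```text
clock: 6.62
position: [538.3, 14.6, 155.2]
ee_rot: [0.739, -0.674, -0.011, 0.001]
contact_force: [2.4, -6.9, -1.3]
gripper_width: 51.1
```

>>> {"name": "send_rows", "arguments": {"steps": [[[-0.12,0,0,0,0.6]]]}}

```text
clock: 6.7
position: [538.3, 14.5, 155.3]
ee_rot: [0.739, -0.674, -0.011, 0.002]
contact_force: [1.7, -7.2, -1.6]
gripper_width: 51.1
```

```bash
python3 g.py
```

```text
t 6.7 stand [-20.6  23.2] z 155.3 yaw rel -180.15 F stand [ 1.04 -7.32] -1.61 w 51.1 j [ 0.32  0.32 -0.29 -0.02 -0.97 -0.22]
```

About 7.3 N for 0.4 s with roughly 3 mm of give. I check the angle with the cameras before easing back.

```bash
python3 - <<'E'
from m import *
im,d=optics.get_image("top"); blobs(im,d,SP[:1])
im,d=optics.get_image("side"); P=cloud("side",d); hsv=cv2.cvtColor(im,cv2.COLOR_BGR2HSV)
m=cv2.inRange(hsv,(125,60,40),(160,255,255))
m[~((P[:,:,2]>160)&(P[:,:,2]<180))]=0
c=max(cv2.findContours(m,cv2.RETR_EXTERNAL,cv2.CHAIN_APPROX_NONE)[0],key=cv2.contourArea)
r=cv2.minAreaRect(np.ascontiguousarray(plane("side",c[:,0],172)[:,:2],dtype=np.float32)); print(r,cv2.boxPoints(r).round(1).tolist())
cv2.imwrite("pics/s2.png",cv2.resize(im[130:290,170:370],None,fx=4,fy=4*.93,interpolation=cv2.INTER_CUBIC))
E
python3 g.py
```

```text
purple [291. 296.] [ 335.  -116.9] [113.9  52.4] 44.8 z 27.1 corners [[276.1000061035156, -138.39999389648438], [313.1000061035156, -175.60000610351562], [393.8999938964844, -95.30000305175781], [356.8999938964844, -58.099998474121094]]
purple [223. 222.] [509.   44.5] [44.  43.3] 2.0 z 171.2 corners [[486.29998779296875, 65.4000015258789], [487.79998779296875, 22.100000381469727], [531.7999877929688, 23.600000381469727], [530.2999877929688, 66.9000015258789]]
((543.4962768554688, 49.759620666503906), (106.96049499511719, 47.41154479980469), 3.3987255096435547) [[488.70001220703125, 70.30000305175781], [491.5, 22.899999618530273], [598.2999877929688, 29.299999237060547], [595.5, 76.5999984741211]]
t 6.8 stand [-20.6  23.2] z 155.3 yaw rel -180.14 F stand [ 1.67 -8.46] -0.77 w 51.2 j [ 0.32  0.32 -0.29 -0.02 -0.97 -0.22]
```

View pics/s2.png

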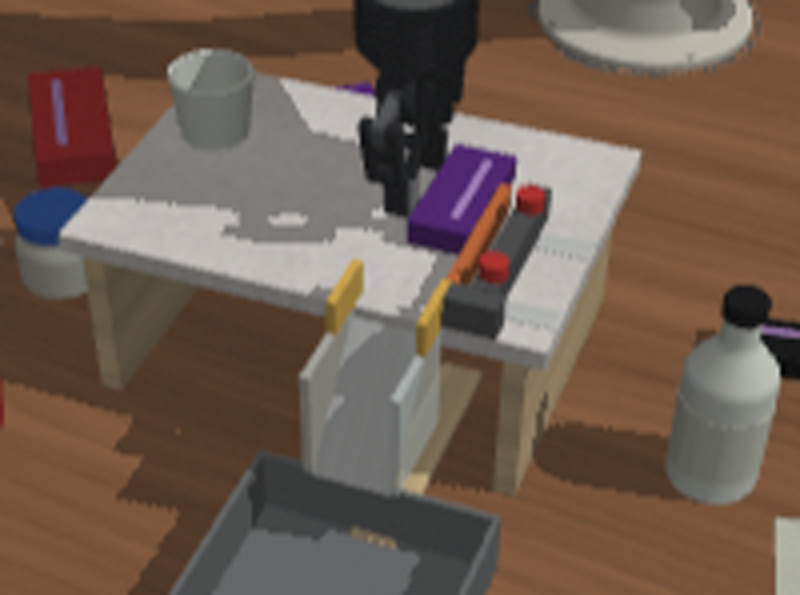

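The side view shows the bar flush and seemingly parallel with the strip (bar at (462,200), strip at (480,235)). The box angles are biased by occlusion and the front face, so I get the yaw from the light stripe on the bar's top instead, using the picture already taken, with the first pictures as a cross-check.

```bash
python3 - <<'E'
from m import *
def stripe(n,im,zt,box):
    u0,v0,u1,v1=box; hsv=cv2.cvtColor(im,cv2.COLOR_BGR2HSV); m=cv2.inRange(hsv,(125,30,135),(165,170,255)); k=np.zeros_like(m); k[v0:v1,u0:u1]=m[v0:v1,u0:u1]
    vs,us=np.where(k); q=plane(n,np.c_[us,vs],zt)[:,:2].astype(np.float32); l=cv2.fitLine(q,cv2.DIST_HUBER,0,.01,.01).ravel()
    print(n,len(us),"yaw",round(np.rad2deg(np.arctan(l[1]/l[0])),2),"mid",l[2:])
stripe("top",cv2.imread("pics/top0.png"),172,(225,185,260,235)); stripe("side",cv2.imread("pics/side0.png"),172,(250,160,290,200))
im,d=optics.get_image("side"); stripe("side",im,172,(270,160,302,200))
im,d=optics.get_image("top"); stripe("top",im,172,(205,185,240,245))
# orange strip in side, top z=174
hsv=cv2.cvtColor(cv2.imread("pics/side0.png"),cv2.COLOR_BGR2HSV)
E
python3 g.py
```

```text
top 164 yaw 16.07 mid [537.0426     9.904824]
side 55 yaw 19.15 mid [535.65234    8.741895]
side 50 yaw 7.08 mid [535.1001    53.734936]
top 65 yaw 0.57 mid [513.3917    52.192116]
t 6.9 stand [-20.6  23.2] z 155.3 yaw rel -180.15 F stand [ 1.74 -7.43] -0.65 w 51.1 j [ 0.32  0.32 -0.29 -0.02 -0.97 -0.22]
```

>>> {"name": "send_rows", "arguments": {"steps": [[[0.05,0,0,0,0.6],[0.1,0,0,0,0.6],[0.1,0,0,0,0.6],[0.1,0,0,0,0.6],[0.1,0,0,0,0.6],[0.1,0,0,0,0.6],[0.1,0,0,0,0.6],[0.1,0,0,0,0.6]]]}}

```text
clock: 7.57
position: [539.0, 7.8, 155.1]
ee_rot: [0.739, -0.674, -0.011, 0.001]
contact_force: [-0.4, 0.2, -0.2]
gripper_width: 51.0
```

>>> {"name": "send_rows", "arguments": {"steps": [[[0.3,0,0,0,0.6],[0.3,0,0,0,0.6],[0.5,0,0,0,0.6],[1,0,0,0,0.6],[1,0,-0.2,0,0.6],[1,0,-0.5,0,0.6],[1,0,-1.5,0,0.6],[0,0,-2,0,0.6],[0,1,-2,0,0.6],[0,2,-2,0,0.6]]]}}

```text
clock: 8.4
position: [514.8, -55.5, 235.5]
ee_rot: [0.737, -0.675, -0.015, 0.006]
contact_force: [-0.1, 0.5, -0.1]
gripper_width: 50.8
```

```bash
python3 g.py -110 50 260 90
```

```text
t 8.4 stand [-50.5 -44.3] z 235.5 yaw rel -180.34 F stand [-0.09  0.56] -0.14 w 50.8 j [ 0.2   0.21 -0.22 -0.02 -1.17 -0.1 ]
tool move cm [-9.43  6.07 -2.14] turn 1.565
```

>>> {"name": "send_rows", "arguments": {"steps": [[[0,0,-0.3,0.12,0.6],[0,0,-0.3,0.12,0.4],[0,0,-0.3,0.12,0.12],[0,0,-0.3,0.12,0.12],[0,0,-0.3,0.12,0.12],[0,0,-0.3,0.12,0.12],[0,0,-0.3,0.12,0.12],[0,0,-0.3,0.12,0.12],[0,0,0,0.12,0.12],[0,0,0,0.12,0.12]]]}}

```text
clock: 9.23
position: [514.7, -67.8, 273.6]
ee_rot: [-0.203, 0.979, 0.007, -0.005]
contact_force: [-0.5, -0.9, 0.8]
gripper_width: 10.2
```

>>> {"name": "send_rows", "arguments": {"steps": [[[0,0,0,0.12,0.12],[0,0,0,0.12,0.12],[0,0,0,0.1,0.12],[0,0,0,0,0.12]]]}}

```text
clock: 9.57
position: [514.5, -72.2, 275.9]
ee_rot: [-0.025, 1.0, 0.006, -0.005]
contact_force: [-0.0, -0.1, 0.0]
gripper_width: 9.9
```

```bash
python3 g.py -150 10 255 90
```

```text
t 9.57 stand [-52.5 -61. ] z 275.9 yaw rel 87.42 F stand [-0.04 -0.11] 0.01 w 9.9 j [ 0.16  0.18 -0.16 -0.01 -1.24 -1.68]
tool move cm [10.04  6.62  2.26] turn -0.045
```

>>> {"name": "send_rows", "arguments": {"steps": [[[2.5,1.6,0.4,-0.045,0.12],[2.5,1.6,0.4,0,0.12],[2.5,1.6,0.4,0,0.12],[2.0,1.6,0.4,0,0.12],[0,0,0.3,0,0.12],[0,0,0,0,0.12]]]}}

```text
clock: 10.07
position: [411.1, -19.5, 258.5]
ee_rot: [-0.053, 0.999, 0.006, -0.004]
contact_force: [0.0, -0.1, 0.5]
gripper_width: 10.2
```

```bash
python3 g.py -105 52 200 90;python3 - <<'E'
from m import *
im,d=optics.get_image("top"); blobs(im,d,SP)
cv2.imwrite("pics/t3.png",cv2.resize(im[130:270,160:350],None,fx=4,fy=4,interpolation=cv2.INTER_CUBIC))
E
```

```text
t 10.07 stand [-150.4    1.2] z 258.5 yaw rel 90.69 F stand [ 0.   -0.11] 0.45 w 10.2 j [ 0.34 -0.01 -0.42 -0.01 -1.17 -1.8 ]
tool move cm [-4.64  4.95  5.88] turn 0.012
purple [293. 298.] [ 330.4 -121.5] [100.7  52.4] 44.7 z 28.2 corners [[276.20001220703125, -138.39999389648438], [313.1000061035156, -175.60000610351562], [384.6000061035156, -104.69999694824219], [347.70001220703125, -67.5]]
purple [225. 211.] [534.3  43.7] [95.4 43.4] 5.5 z 169.9 corners [[484.79998779296875, 60.70000076293945], [489.0, 17.5], [583.9000244140625, 26.700000762939453], [579.7000122070312, 69.9000015258789]]
orange [365. 221.] [ 519.1 -298.4] [23.5 63. ] 14.8 z -2.0 corners [[499.70001220703125, -270.8999938964844], [515.7999877929688, -331.79998779296875], [538.5, -325.79998779296875], [522.4000244140625, -264.8999938964844]]
orange [118. 243.] [451.9 282.6] [171.  317.6] 17.3 z -1.2 corners [[323.1000061035156, 408.8999938964844], [417.3999938964844, 105.5999984741211], [580.5999755859375, 156.3000030517578], [486.3999938964844, 459.6000061035156]]
orange [213. 193.] [578.6  73.9] [112.4   8.5] 5.0 z 171.8 corners [[522.2000122070312, 73.19999694824219], [523.0, 64.69999694824219], [635.0, 74.5999984741211], [634.2000122070312, 83.0]]
yellow [210. 160.] [659.6  84.3] [43.5  7.4] 2.2 z 175.4 corners [[637.7000122070312, 87.0999984741211], [638.0, 79.80000305175781], [681.5, 81.4000015258789], [681.2000122070312, 88.80000305175781]]
yellow [233. 159.] [662.4  26.8] [46.3  8.4] 7.0 z 176.6 corners [[638.9000244140625, 28.100000381469727], [639.9000244140625, 19.799999237060547], [685.9000244140625, 25.399999618530273], [684.9000244140625, 33.70000076293945]]
```

View pics/t3.png

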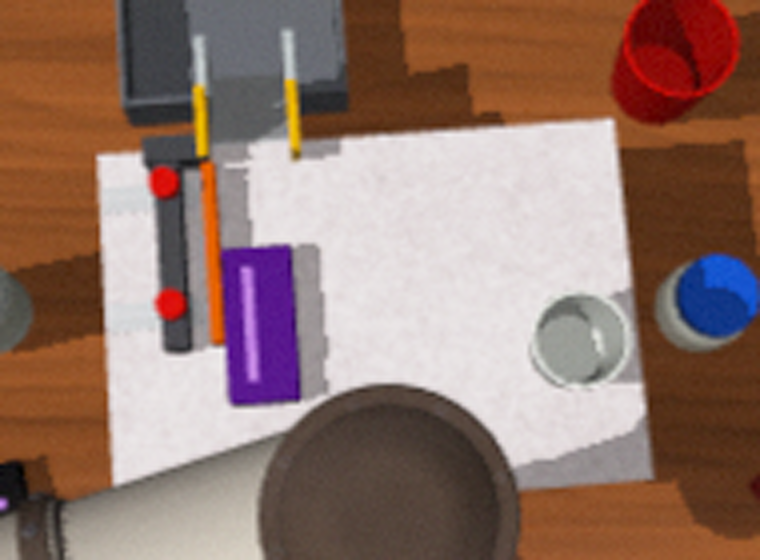

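Bar lies flush along the strip: box corners in crop at about (222,250)–(298,405), yaw 5.5° vs strip 5.0–5.4°, centre at stand (-22, 52.6). The cup is untouched. Now I move behind its rear end, narrow.

>>> {"name": "send_rows", "arguments": {"steps": [[[-1,1.2,1.5,0.012,0.06],[-1,1.2,1.5,0,0.06],[-1,1.2,1.5,0,0.06],[-1,1,1.5,0,0.06],[0,0,0.7,0,0.06],[0,0,0,0,0.06]]]}}

```text
clock: 10.62
position: [454.5, 30.0, 193.4]
ee_rot: [-0.047, 0.999, 0.006, 0.001]
contact_force: [0.1, -0.4, -0.8]
gripper_width: 5.2
```

```bash
python3 g.py -100 50 155 90
```

```text
t 10.62 stand [-102.6   46.5] z 193.4 yaw rel 90.04 F stand [ 0.03 -0.44] -0.83 w 5.2 j [ 0.42  0.13 -0.44 -0.01 -0.99 -1.89]
tool move cm [-0.25  0.3   3.85] turn 0.001
```

>>> {"name": "send_rows", "arguments": {"steps": [[[0,0.2,1,0,0.06],[0,0.1,1,0,0.06],[0,0,0.8,0,0.06],[0,0,0.5,0,0.06],[0,0,0.3,0,0.06],[0,0,0.1,0,0.06],[0,0,0,0,0.06]]]}}

```text
clock: 11.2
position: [457.7, 30.3, 157.9]
ee_rot: [-0.047, 0.999, 0.006, 0.004]
contact_force: [1.1, -0.4, 0.5]
gripper_width: 5.0
```

```bash
python3 g.py -80 50 155 90
```

```text
t 11.2 stand [-99.4  46.4] z 157.9 yaw rel 89.99 F stand [ 1.02 -0.51] 0.54 w 5.0 j [ 0.42  0.17 -0.49 -0.01 -0.9  -1.89]
tool move cm [-1.94  0.35  0.31] turn -0.0
```

>>> {"name": "send_rows", "arguments": {"steps": [[[-0.2,0.3,0.1,0,0.06],[-0.3,0.2,0.1,0,0.06],[-0.3,0,0,0,0.06],[-0.3,0,0,0,0.06],[-0.3,0,0,0,0.06],[-0.3,0,0,0,0.06],[-0.3,0,0,0,0.06],[-0.3,0,0,0,0.06]]]}}

```text
clock: 11.87
position: [483.3, 38.6, 158.0]
ee_rot: [-0.048, 0.999, 0.006, 0.005]
contact_force: [-0.0, 0.9, -0.5]
gripper_width: 5.2
```

```bash
python3 g.py -40 51 156 90
```

```text
t 11.87 stand [-73.1  52.3] z 158.0 yaw rel 90.06 F stand [0.05 0.93] -0.48 w 5.2 j [ 0.41  0.21 -0.44 -0.01 -0.9  -1.88]
tool move cm [-3.31 -0.13  0.24] turn 0.001
```

>>> {"name": "send_rows", "arguments": {"steps": [[[-0.3,-0.05,0.03,0,0.06],[-0.3,-0.05,0.03,0,0.06],[-0.3,0,0.03,0,0.06],[-0.3,0,0.03,0,0.06],[-0.3,0,0.03,0,0.06],[-0.3,0,0,0,0.06],[-0.3,0,0,0,0.06],[-0.3,0,0,0,0.06],[-0.3,0,0,0,0.06],[-0.3,0,0,0,0.06]]]}}

```text
clock: 12.7
position: [516.4, 40.4, 156.2]
ee_rot: [-0.047, 0.999, 0.006, 0.005]
contact_force: [-1.0, 0.3, -0.1]
gripper_width: 5.4
```

```bash
python3 g.py -20 51 156 90;  python3 - <<'E'
from m import *
im,d=optics.get_image("top"); blobs(im,d,SP[:1])
cv2.imwrite("pics/t4.png",cv2.resize(im[130:270,160:350],None,fx=4,fy=4,interpolation=cv2.INTER_CUBIC))
E
```

```text
t 12.7 stand [-40.  51.] z 156.2 yaw rel 90.03 F stand [-0.94  0.4 ] -0.1 w 5.4 j [ 0.39  0.27 -0.36 -0.01 -0.92 -1.86]
tool move cm [-2.    0.    0.04] turn 0.001
purple [291. 296.] [ 335.  -116.9] [113.9  52.4] 44.8 z 27.2 corners [[276.1000061035156, -138.39999389648438], [313.1000061035156, -175.60000610351562], [393.8999938964844, -95.30000305175781], [356.8999938964844, -58.099998474121094]]
```

View pics/t4.png

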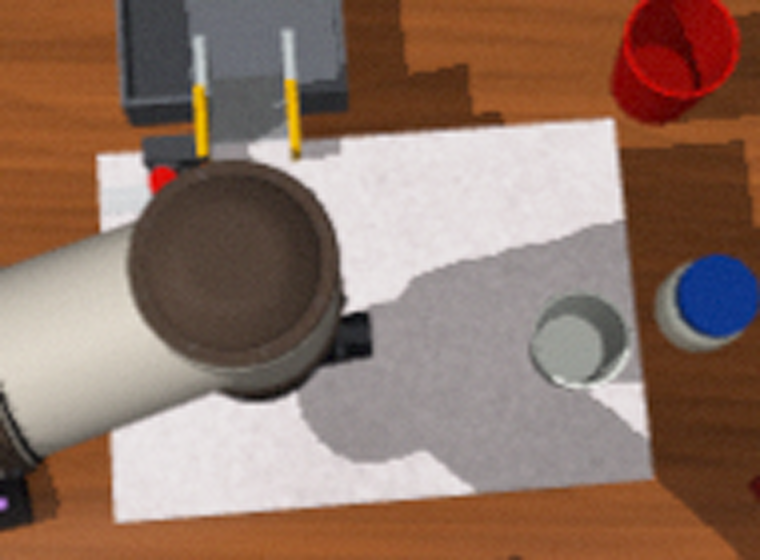

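The arm hides the bar in the top view, so I check from the side before it enters the cheeks.

Run:
```python
from m import *
im,d=optics.get_image("side")
cv2.imwrite("pics/s3.png",cv2.resize(im[140:260,210:330],None,fx=5,fy=5,interpolation=cv2.INTER_CUBIC))
```

```text
(no output)
```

View pics/s3.png

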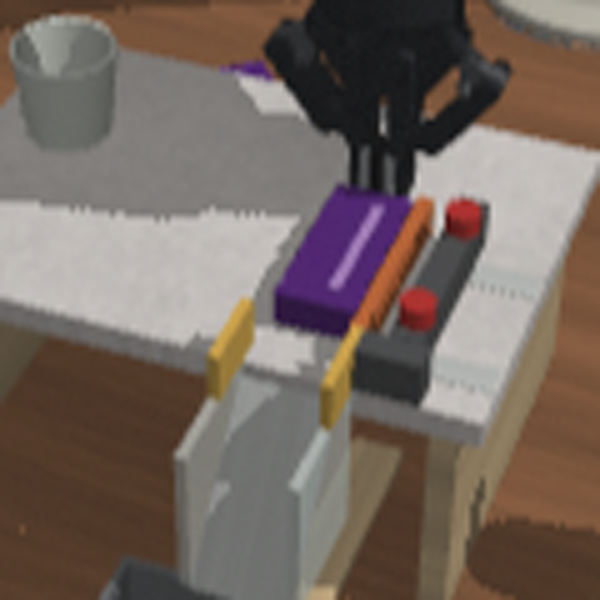

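Bar (centre about (345,260)) lies parallel to the strip, fingers centred behind its end at (380,175), front heading between the cheeks (230,345)/(340,385). I continue gently.

>>> {"name": "send_rows", "arguments": {"steps": [[[-0.2,0,0,0,0.06],[-0.2,0,0,0,0.06],[-0.2,0,0,0,0.06],[-0.2,0,0,0,0.06],[-0.2,0,0,0,0.06],[-0.2,0,0,0,0.06],[-0.2,0,0,0,0.06]]]}}

```text
clock: 13.38
position: [531.2, 41.8, 156.3]
ee_rot: [-0.047, 0.999, 0.006, 0.005]
contact_force: [-0.2, -0.3, -1.0]
gripper_width: 5.4
```

>>> {"name": "send_rows", "arguments": {"steps": [[[-0.15,0,0,0,0.06],[-0.15,0,0,0,0.06],[-0.15,0,0,0,0.06],[-0.15,0,0,0,0.06]]]}}

```text
clock: 13.72
position: [538.0, 42.5, 156.4]
ee_rot: [-0.047, 0.999, 0.006, 0.005]
contact_force: [0.1, 0.0, -0.1]
gripper_width: 5.3
```

>>> {"name": "send_rows", "arguments": {"steps": [[[-0.15,0,0,0,0.06],[-0.15,0,0,0,0.06],[-0.15,0,0,0,0.06],[-0.15,0,0,0,0.06]]]}}

```text
clock: 14.05
position: [544.5, 43.1, 156.4]
ee_rot: [-0.047, 0.999, 0.006, 0.005]
contact_force: [-0.2, -0.4, -0.4]
gripper_width: 5.0
```

```bash
python3 g.py 20 51 156 90
```

```text
t 14.05 stand [-11.7  51. ] z 156.4 yaw rel 90.03 F stand [-0.23 -0.39] -0.42 w 5.0 j [ 0.37  0.32 -0.3  -0.01 -0.95 -1.84]
tool move cm [-3.17 -0.    0.07] turn 0.001
```

>>> {"name": "send_rows", "arguments": {"steps": [[[-0.2,0,0,0,0.06],[-0.2,0,0,0,0.06],[-0.2,0,0,0,0.06],[-0.2,0,0,0,0.06],[-0.2,0,0,0,0.06],[-0.2,0,0,0,0.06],[-0.2,0,0,0,0.06],[-0.2,0,0,0,0.06]]]}}

```text
clock: 14.72
position: [562.1, 44.8, 156.5]
ee_rot: [-0.047, 0.999, 0.006, 0.005]
contact_force: [-0.4, 0.1, 0.0]
gripper_width: 5.2
```

>>> {"name": "send_rows", "arguments": {"steps": [[[-0.25,0,0,0,0.06],[-0.25,0,0,0,0.06],[-0.25,0,0,0,0.06],[-0.25,0,0,0,0.06],[-0.25,0,0,0,0.06],[-0.25,0,0,0,0.06],[-0.25,0,0,0,0.06],[-0.25,0,0,0,0.06]]]}}

```text
clock: 15.38
position: [584.2, 46.8, 156.6]
ee_rot: [-0.047, 0.999, 0.006, 0.004]
contact_force: [-0.0, -0.5, 0.1]
gripper_width: 5.3
```

```bash
python3 g.py 45 51 156 90
```

```text
t 15.38 stand [28.2 51. ] z 156.6 yaw rel 90.03 F stand [-0.08 -0.48] 0.06 w 5.3 j [ 0.35  0.38 -0.2  -0.01 -0.98 -1.82]
tool move cm [-1.68 -0.    0.08] turn 0.001
```

>>> {"name": "send_rows", "arguments": {"steps": [[[-0.25,0,0,0,0.06],[-0.25,0,0,0,0.06],[-0.25,0,0,0,0.06],[-0.25,0,0,0,0.06],[-0.25,0,0,0,0.06],[-0.25,0,0,0,0.06],[-0.25,0,0,0,0.06]]]}}

```text
clock: 15.97
position: [603.7, 48.7, 156.8]
ee_rot: [-0.047, 0.999, 0.006, 0.005]
contact_force: [-0.7, -0.2, -0.6]
gripper_width: 5.2
```

>>> {"name": "send_rows", "arguments": {"steps": [[[-0.2,0,0,0,0.06],[-0.2,0,0,0,0.06],[-0.2,0,0,0,0.06],[-0.2,0,0,0,0.06],[-0.2,0,0,0,0.06]]]}}

```text
clock: 16.38
position: [615.1, 49.8, 157.0]
ee_rot: [-0.047, 0.999, 0.006, 0.005]
contact_force: [-0.7, 0.1, -0.7]
gripper_width: 5.0
```

```bash
python3 g.py 60 51 156 90
python3 - <<'E'
from m import *
im,d=optics.get_image("side")
cv2.imwrite("pics/s4.png",cv2.resize(im[140:350,190:340],None,fx=2.8,fy=2.8,interpolation=cv2.INTER_CUBIC))
E
```

```text
t 16.38 stand [59.2 51.1] z 157.0 yaw rel 90.04 F stand [-0.69  0.2 ] -0.72 w 5.0 j [ 0.34  0.43 -0.12 -0.01 -1.01 -1.81]
tool move cm [-0.08 -0.01  0.1 ] turn 0.001
```

View pics/s4.png

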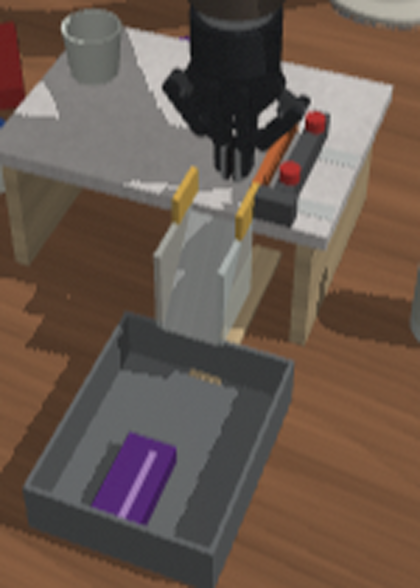

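The bar (135,480) lies flat in the grey tub and the chute is empty. I retract and check that it is at rest.

>>> {"name": "send_rows", "arguments": {"steps": [[[0.5,0,0,0,0.06],[0.8,0,-0.5,0,0.06],[0.5,0,-1.5,0,0.06],[0,0,-2,0,0.06],[0,0,-2,0,0.06],[0,0,-2,0,0.06],[0,0,0,0,0.06],[0,0,0,0,0.06],[0,0,0,0,0.06]]]}}

```text
clock: 17.18
position: [589.6, 45.9, 241.0]
ee_rot: [-0.047, 0.999, 0.006, 0.003]
contact_force: [0.8, 0.4, 0.3]
gripper_width: 5.1
```

```bash
python3 g.py
python3 - <<'E'
from m import *
for i in range(2):
    im,d=optics.get_image("side"); P=cloud("side",d); m=cv2.inRange(cv2.cvtColor(im,cv2.COLOR_BGR2HSV),(125,60,40),(160,255,255)); m[:260]=0
    v,u=np.where(m); print(len(u),np.median(P[v,u],0).round(1))
for u,v in((216,318),(242,256)): print((u,v),P[v,u].round(1))
a=cv2.cvtColor(im,cv2.COLOR_BGR2HSV); b=cv2.cvtColor(cv2.imread("pics/side0.png"),cv2.COLOR_BGR2HSV)
df=cv2.absdiff(im,cv2.imread("pics/side0.png")).max(2)
for n,(x0,y0,x1,y1) in dict(cup=(210,143,236,170),bottle=(336,205,366,265),red=(138,206,174,252),jar=(172,180,192,210)).items(): print(n,"changed px frac",round(float((df[y0:y1,x0:x1]>40).mean()),3))
job.job_done()
E
```

```text
t 17.18 stand [33.4 49.6] z 241.0 yaw rel 90.02 F stand [0.86 0.35] 0.32 w 5.1 j [ 0.35  0.32 -0.06 -0.01 -1.18 -1.82]
635 [854.6  79.5  27. ]
635 [854.2  79.6  27. ]
(216, 318) [910.   56.2  55.9]
(242, 256) [719.9  16.4  45.8]
cup changed px frac 0.125
bottle changed px frac 0.0
red changed px frac 0.034
jar changed px frac 0.153
the job is handed in; nothing more can be done
```

The bar is lying flat in the grey tub, and the job was handed in at about 17 s of the 72 s allowed. There is no verdict yet.

- **Sideways push:** Using both fingertips, I pressed the bar against the strip at about 7–8 N for more than 0.4 s, with the strip giving about 3 mm, then eased it back. The clear top view after I backed off showed the bar at 5.5° against the strip's 5.0–5.4°.
- **Lengthwise push:** I then pushed its end between the cheeks and off the ledge, with no more than about 1 N showing in the readings between moves. The tub holds it at about (854, 80, 27) mm, and two pictures 0.05 s apart differed by under 1 mm. The fingers were retracted to z = 241 mm and touching nothing.

**Checks that disagreed or were weak:**
- **Angle while pressed:** The views I took during the press were partly hidden and gave 0.6–7°. Only the unobstructed view afterwards settled that the bar was parallel.
- **Cups, bottle and jar:** The bottle showed no change in the before/after picture. The mixing cup (12.5%), jar (15%) and red cup (3%) showed some changed pixels. I put that down to the arm's shadow and did not measure their positions separately. The fingers never worked close to the jar or the red cup, and in the pictures I viewed the mixing cup stood in the same place.

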